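# Angle a slim power supply past the post into its test bay

## Robot

A 7-joint arm with a two-finger parallel gripper is mounted at the origin on the work surface. World frame = base frame: x ahead of the robot, y to its left, z up, the work surface at z = 0. Lengths are in m, angles in rad, forces in N, time in s.
With the tool pointing down it reaches from about 0.4 to 0.875 m from the base axis. Payload 19.3 kg.
Tool frame: the origin (TCP) lies where the fingers leave the gripper's body, on its centre line; the fingertips stand bot.tip_reach ahead of it and the grasp point (between the pads) lies 54 mm ahead of it (bot.tip_reach is the distance from the TCP to the fingertips, in m); z points along the fingers, y is the line along which they close (so a half turn about z gives the same grasp; the last joint's range is limited). The gripper opens to 85 mm and grips with 20 to 120 N. Pads are 22 mm wide; open, the fingers measure 114 mm over their backs; the gripper's body (76 mm by 85 mm) begins 54 mm behind the grasp point. The pads swing forward as they close: fully open they stand 13 mm farther back than shut.
Start: joints at [-1.275, 0.521, -0.036, 1.599, 0.021, 1.021, -0.113], TCP at [0.224, 0.584, 0.304] pointing down, gripper open.
Joint ranges: [-2.91, 2.91], [-0.3, 2.13], [-1.5, 1.42], [0.17, 2.43], [-1.26, 4.41], [0.16, 1.93], [-2.52, 2.52]. Speed limits (rad/s): [1.89, 1.89, 2.39, 2.39, 3.01, 3.01, 3.01].

## Interface

Orientations are given as [roll, pitch, yaw] about the fixed x, y, z axes, in that order (R = Rz(yaw) Ry(pitch) Rx(roll)).
In Python, from workcell import bot gives the robot as it stands. The module is installed in compiled form; this text tells all that it offers.
- The arm moves only by the shell command python3 -m jog 'ROWS' [FORCE]. ROWS is JSON, a list that holds one entry, the list of rows, each a list of 7 numbers: the shift along the tool's x, y, z in mm, then the turn, a rotation vector about the tool's x, y, z in rad, then the opening, from 0 (shut) to 1 (fully open). In form: [[[tx, ty, tz, wx, wy, wz, fingers], ...]]. A call has 1 to 5 rows; each row shifts and turns the commanded pose from where the row before left it, along the tool's axes as they then stand; what a row does not reach is not made up. A row lasts 1/10 s, in which the tool goes at most 50 mm and 8.59 degrees, less where a joint would pass 70% of its speed; a pose out of reach is approached as far as the arm can. A call is refused whole if a number of a shift passes 50 or a number of a turn 0.15, either way. A call with a gripper value outside its range is refused whole. The fingers move at their own pace and stop on an object; FORCE is the grip in N (left out, the last holds). Time passes only in rows, so rows that do not move let the fingers close. It gives the time, the measured TCP pose, the force, the opening and the grip force at its end, in the units of the state.
- bot.observe(): the state, without advancing time (a new reading comes with each control period).
- bot.grab_frame(name): name is "scene" or "top" or "wrist"; returns a dict with "img" (384x512x3 uint8, red, green, blue), "intrinsics" (3x3 intrinsics, pixels), "R" (3x3) and "t" (3): a world point X has camera coordinates R X + t; the wrist camera has in their place "tool_from_camera" (4x4, takes a point from camera to tool coordinates, whose origin is the TCP and whose axes are the flange's). Camera axes: x right, y down, z forward; pixel columns grow to the right and rows downward; lengths in m; the calibration is good to about 2 mm. A picture is of the moment at which its call begins: read the wrist's pose just before it. There is no depth.
- bot.job_done(): hands the job in; it is judged then, once.
Trained networks look in a picture, given as the dict that the camera call returned (one of the last four; its "shot" number tells which), for a name from the list of things; names that differ only in an ending like _2 or _b are one class to them, and where a whole thing is asked for, a point or a joint stands for the part that bears it (a point fixed in the world has none). Each returns a list of dicts, best first, with "conf" (0 to 1); they miss things now and then, are a little off and sometimes report something else, mostly with a low value. They report only what shows in the picture. A call takes as long as a camera call. They do not tell look-alikes from the thing itself.
- bot.trace(query, picture): "region" (384x512 bool, what is visible of it).
- bot.spot_point(query, picture): "xyz" ([x, y, z] in m, in world coordinates, good to about 4 mm: a listed point, or the origin of a listed thing).
The state is a dict: "clock": time; "qpos": joint angles; "qd": joint speeds; "joint_efforts": joint torques, N m; "position": TCP position; "tool_rot": TCP orientation; "force": force on the tool from outside, world axes, zero at the start; "moment": the same for the moment, N m; "grip_width": finger opening in m; "finger_force": force on a finger pad.
Only numpy, scipy, OpenCV 4.12 (cv2) and the standard library are available. Lean on these libraries where they do the work, as an engineer would, in place of code of your own. Each camera call takes 0.05 s, during which the arm holds its last target. There are 200 camera calls.

## Task

Push the long open-frame power supply into the blue three-sided test bay: angle it so that the end with the black terminal block goes in first, behind the orange-capped post, while the other end is still outside the bay, then push the other end in until its long side rests flush against the bay's back wall. Keep the supply flat on the bench at all times (never pick it up) and leave the other loose items where they are.

Things in the scene. Friction and masses are not known exactly. Their poses are not given: they have to be found in the camera images.
- supply: the loose slim power supply, silver channel with green board, copper coil and yellow transformer; 240 long x 40 wide x 30 mm high, about 0.4 kg, weight even along its length; its four sides are flat and upright. Origin: centre of its underside. Own y runs along its length (terminal block at the -y end), x across, z up. It slides when pushed.
- terminal_end (a point): centre of the supply's end face at the black terminal block (own y = -120 mm), 15 mm above its underside
- plain_end (a point): centre of the supply's other end face (own y = +120 mm), 15 mm above its underside
- bay: the fixed blue bay, open towards the robot. Origin: middle of its back wall's inner face, at table level. Own +x points out of the bay through the back wall, y along the wall, z up. Walls 30 mm high, 8 thick; inside own y -150 to 150, own x -70 (opening) to 0. Copper floor flush with the table. Supply home: its length along own y, terminal end at -y, centre line at own x = -20
- post: the fixed upright steel post with orange cap, 18 mm diameter, 55 mm high, in front of the bay's opening on its -y half (93 to 103 mm from the back wall). Origin: centre of its foot; axes parallel to the bay's
- transformer: bystander: loose yellow transformer, 36 x 44 x 34 mm high; origin under its centre
- capacitor: bystander: loose standing blue can capacitor, 35 mm diameter, 50 mm high; origin under its centre
- multimeter: bystander: loose orange multimeter lying flat, 80 x 160 (own y) x 34 mm; origin under its centre
- probe: bystander: loose black loop probe lying flat, about 210 mm long along own x, 12 mm thick; origin under its handle, 10 mm towards the loop from the middle
- screwdriver: bystander: loose screwdriver lying along its own x, beyond the bay
- mug: bystander: loose blue mug, 76 mm diameter, 90 mm high; origin under its centre
There are look-alikes about, which are no part of the job. What is meant by the post is not yellow, and is the smaller of those in its own colour.

How it is judged:
By the outcome, as a careful person would: the job done as asked, in the order asked, and still so for the second after the job is handed in, with the robot touching nothing.
It also fails if it takes over 72 s, if anything falls off the work surface, if the arm or the gripper's body presses on something with over 40 N, if the wrist force passes 120 N, or if a joint passes its speed limit or range.

## Working session

There is one attempt and no reset: what is moved stays moved. The work goes in short steps, Python scripts to look and compute and a shell command to move; the robot and the scene stay as the last step left them, time stands still between calls to the robot, and variables do not carry over. Pictures are saved under pics/ and viewed, at most 10 in all, crops included, and the job is handed in when it is done.

```bash
mkdir -p pics; cat > h.py <<'E'
import numpy as np, cv2
from workcell import bot
def save(p,n,crop=None,s=1):
    im=p["img"][:,:,::-1]
    if crop: im=im[crop[1]:crop[3],crop[0]:crop[2]]
    cv2.imwrite("pics/"+n,cv2.resize(im,None,fx=s,fy=s,interpolation=cv2.INTER_CUBIC))
def ray(p,u,v,z=0):
    K=np.array(p["intrinsics"]);R=np.array(p["R"]);t=np.array(p["t"])
    c=-R.T@t; d=R.T@np.linalg.solve(K,[u,v,1]); return c+d*(z-c[2])/d[2]
def proj(p,X):
    c=np.array(p["R"])@X+np.array(p["t"]); q=np.array(p["intrinsics"])@c; return q[:2]/q[2]
E
python3 - <<'E'
from h import *
s=bot.observe();print({k:np.round(v,3) for k,v in s.items()},bot.tip_reach)
t=bot.grab_frame("top");save(t,"top0.png",s=1.5)
c=bot.grab_frame("scene");save(c,"scene0.png",s=1.5)
for n in ["supply","terminal_end","plain_end","bay","post","transformer","capacitor","multimeter","probe","screwdriver","mug"]:
    for q,p in(("top",t),("scene",c)):
        print(n,q,[(np.round(d["xyz"],3).tolist(),round(d["conf"],2),np.round(proj(p,d["xyz"])).tolist()) for d in bot.spot_point(n,p)[:4]])
E
```

```text
{'clock': np.float64(0.0), 'qpos': array([-1.275,  0.522, -0.036,  1.6  ,  0.021,  1.021, -0.113]), 'qd': array([-0.002, -0.002,  0.   ,  0.001, -0.001, -0.001,  0.001]), 'joint_efforts': array([ 1.0000e-03, -9.2712e+01,  1.9810e+00, -3.6994e+01,  1.8000e-02,
        8.0000e-03, -0.0000e+00]), 'position': array([0.223, 0.583, 0.303]), 'tool_rot': array([-3.14 ,  0.   ,  2.776]), 'force': array([-1.032, -0.017, -0.164]), 'moment': array([0.078, 0.038, 0.038]), 'finger_force': np.float64(0.0), 'grip_width': np.float64(0.086)} 0.0726
supply top [([0.509, -0.035, -0.001], 0.78, [270.0, 209.0]), ([0.354, -0.431, 0.004], 0.48, [380.0, 253.0]), ([0.596, -0.132, -0.004], 0.34, [296.0, 186.0])]
supply scene [([0.507, -0.034, -0.001], 0.97, [232.0, 208.0]), ([0.353, -0.433, 0.002], 0.58, [101.0, 266.0])]
terminal_end top [([0.497, -0.153, 0.015], 0.66, [302.0, 212.0])]
terminal_end scene [([0.496, -0.155, 0.017], 0.92, [205.0, 223.0])]
plain_end top [([0.526, 0.084, 0.016], 0.6, [237.0, 203.0])]
plain_end scene [([0.525, 0.083, 0.015], 0.81, [256.0, 187.0])]
bay top [([0.686, -0.079, 0.001], 0
[... 437 characters left out ...]
0, 228.0])]
transformer scene [([0.436, -0.31, -0.002], 0.82, [155.0, 252.0])]
capacitor top [([0.573, -0.37, -0.001], 0.47, [360.0, 193.0])]
capacitor scene [([0.569, -0.368, -0.001], 0.87, [177.0, 284.0])]
multimeter top [([0.671, 0.397, -0.002], 0.69, [155.0, 165.0]), ([0.508, -0.037, -0.001], 0.58, [270.0, 209.0])]
multimeter scene []
probe top [([0.355, -0.431, 0.002], 0.77, [379.0, 253.0])]
probe scene [([0.355, -0.432, 0.001], 0.51, [101.0, 267.0])]
screwdriver top [([0.8, 0.006, -0.002], 0.52, [259.0, 133.0])]
screwdriver scene [([0.799, 0.003, 0.0], 0.57, [320.0, 233.0])]
mug top [([0.342, 0.45, 0.003], 0.93, [134.0, 254.0])]
mug scene [([0.339, 0.451, 0.003], 0.74, [266.0, 133.0])]
```

View pics/top0.png

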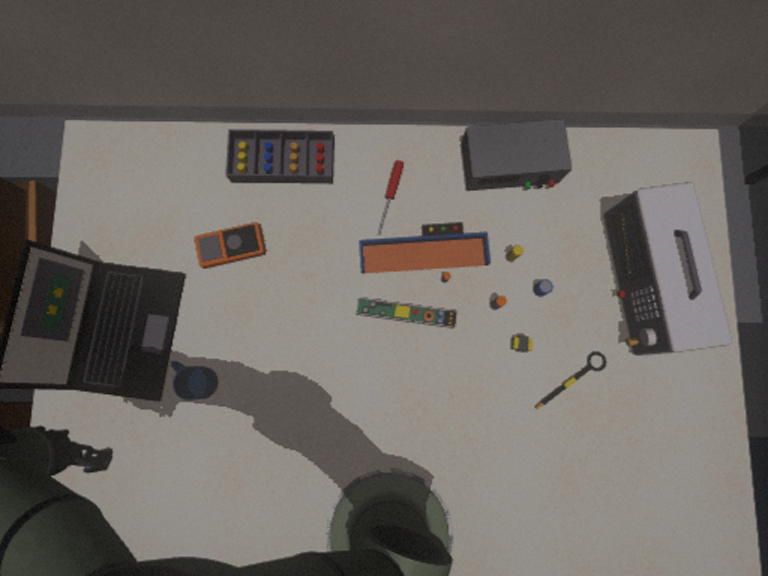

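View pics/scene0.png

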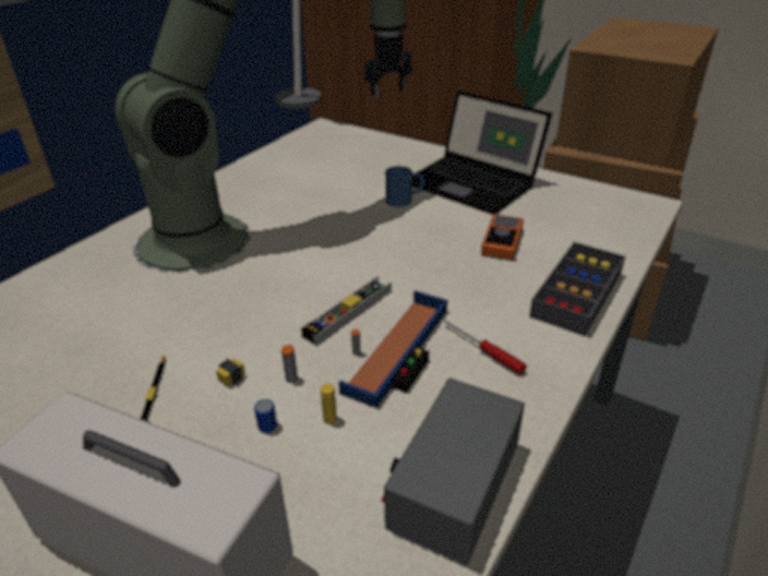

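The scene shows these post look-alikes (top view, native px): small orange cap at (296,186), larger orange cap at (328,203), yellow one at (339,172). By the description it is the small orange one in front of the bay at (296,186). I'll check that in a crop and fit the bay.

```bash
python3 - <<'E'
from h import *
t=bot.grab_frame("top");save(t,"crop1.png",(225,140,355,230),6)
hsv=cv2.cvtColor(t["img"],cv2.COLOR_RGB2HSV)
def fit(m,z,n):
    m=m.astype(np.uint8); k,l,st,_=cv2.connectedComponentsWithStats(m); i=1+np.argmax(st[1:,4])
    v,u=np.nonzero(l==i); P=np.array([ray(t,a,b,z)[:2] for a,b in zip(u,v)]).astype(np.float32)
    r=cv2.minAreaRect(P*1000); print(n,len(u),np.round(cv2.boxPoints(r)).tolist(),np.round(r[0]),np.round(r[1]),round(r[2],1))
roi=np.zeros(hsv.shape[:2],bool);roi[150:184,235:330]=1
fit(roi&(hsv[...,0]<15)&(hsv[...,1]>90)&(hsv[...,2]>60),0,"floor")
for d in bot.trace("supply",t)[:1]: fit(d["region"],.03,"supply")
for d in bot.trace("bay",t)[:1]: fit(d["region"],.03,"bay")
E
```

```text
floor 1475 [[609.0, 65.0], [633.0, -235.0], [703.0, -229.0], [679.0, 71.0]] [656. -82.] [ 70. 301.] 4.5
supply 770 [[472.0, -152.0], [515.0, -157.0], [545.0, 79.0], [502.0, 85.0]] [508. -36.] [238.  43.] 82.8
bay 2005 [[602.0, 74.0], [630.0, -240.0], [740.0, -230.0], [713.0, 84.0]] [671. -78.] [111. 315.] 5.0
```

View pics/crop1.png

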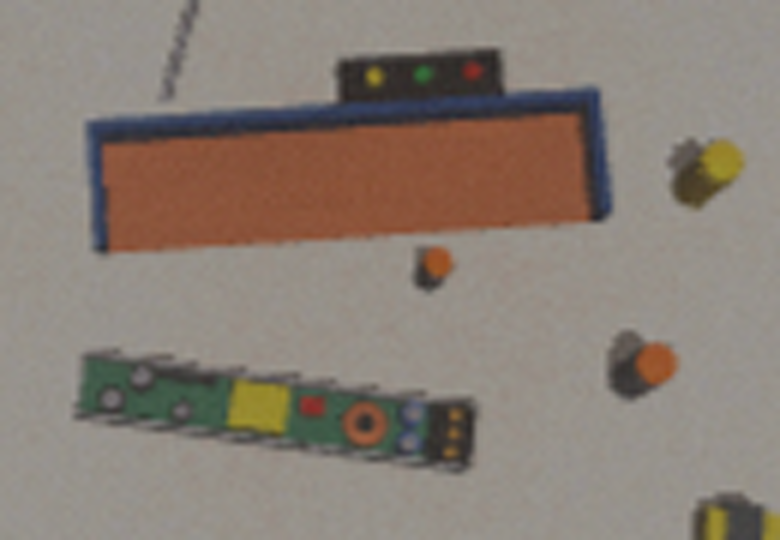

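The crop shows the small orange-capped post at (437,262), right in front of the bay opening. The bigger look-alike is at (655,362). The floor fit is 70x301 mm, so the bay origin is at (0.691,-0.079) with yaw 4.6°. First I'll rotate the supply by pushing its plain end back towards the robot, from the bay side.

```bash
cat >> h.py <<'E'
O=np.array([.691,-.079]);th=np.radians(4.6)
BX=np.array([np.cos(th),np.sin(th)]);BY=np.array([-np.sin(th),np.cos(th)])
def tobay(p): d=np.array(p[:2])-O; return np.array([d@BX,d@BY])*1000
def frombay(b): return O+(b[0]*BX+b[1]*BY)/1000
def go(x,y,z,yaw=None):
    """print turn first, then shift in tool axes after that turn"""
    s=bot.observe(); r=s["tool_rot"]; y0=r[2]; 
    w=0 if yaw is None else (yaw-y0+np.pi)%(2*np.pi)-np.pi
    c,q=np.cos(y0+w),np.sin(y0+w); d=(np.array([x,y,z])-s["position"])*1000
    print("now",np.round(s["position"],3),"rpy",np.round(r,3),"t",s["clock"],"| wz",round(-w,3),"shift",np.round([d@[c,q,0],d@[q,-c,0],-d[2]],1))
E
python3 -m jog '[[[0,0,0,0,0,-0.12,0],[0,0,0,0,0,-0.12,0],[0,0,0,0,0,-0.12,0],[0,0,0,0,0,-0.11,0]]]' 20
python3 -c "
from h import *
print(bot.tip_reach); go(.574,.058,.15)"
```

```text
clock: 1.75
position: [0.2236, 0.5836, 0.3039]
tool_rot: [3.142, 0.0, -3.033]
force: [-0.6, 0.4, 0.7]
grip_width: 0.0279
finger_force: 0.0
0.0726
now [0.224 0.584 0.304] rpy [ 3.142  0.    -3.033] t 1.75 | wz 0 shift [-291.1 -560.7  153.9]
```

```bash
python3 -m jog '[[[-20,-38,5,0,0,0,0],[-20,-38,5,0,0,0,0],[-20,-38,5,0,0,0,0],[-20,-38,5,0,0,0,0],[-20,-38,5,0,0,0,0]]]' >/dev/null
python3 -m jog '[[[-20,-38,5,0,0,0,0],[-20,-38,5,0,0,0,0],[-20,-38,5,0,0,0,0],[-20,-38,5,0,0,0,0],[-20,-38,5,0,0,0,0]]]'
python3 -m jog '[[[-20,-38,10,0,0,0,0],[-20,-38,10,0,0,0,0],[-20,-38,10,0,0,0,0],[-20,-38,10,0,0,0,0],[0,0,0,0,0,0,0]]]'
python3 -c "
from h import *
print(bot.tip_reach); go(.574,.058,.08)"
```

```text
clock: 2.75
position: [0.4628, 0.225, 0.2539]
tool_rot: [3.141, 0.0, -3.037]
force: [1.4, 0.6, 0.4]
grip_width: -0.0003
finger_force: 0.0
clock: 3.25
position: [0.5593, 0.0779, 0.2127]
tool_rot: [-3.139, -0.001, -3.044]
force: [-0.3, 1.1, 0.3]
grip_width: -0.0002
finger_force: 0.0
0.0726
now [0.559 0.078 0.213] rpy [-3.139e+00 -1.000e-03 -3.044e+00] t 3.25 | wz 0 shift [-12.7 -21.2 132.7]
```

```bash
python3 -m jog '[[[-6,-10,20,0,0,0,0],[-6,-11,30,0,0,0,0],[0,0,40,0,0,0,0],[0,0,42,0,0,0,0],[0,0,0,0,0,0,0]]]'
python3 -c "
from h import *
go(.574,.058,.08);t=bot.grab_frame('top');save(t,'a.png',(205,140,335,230),6)"
```

```text
clock: 3.75
position: [0.5689, 0.0639, 0.0776]
tool_rot: [-3.141, -0.007, -3.037]
force: [-0.5, 0.2, 0.5]
grip_width: -0.0001
finger_force: 0.0
now [0.569 0.064 0.078] rpy [-3.141 -0.007 -3.037] t 3.75 | wz 0 shift [-4.4 -6.4 -2.4]
```

View pics/a.png

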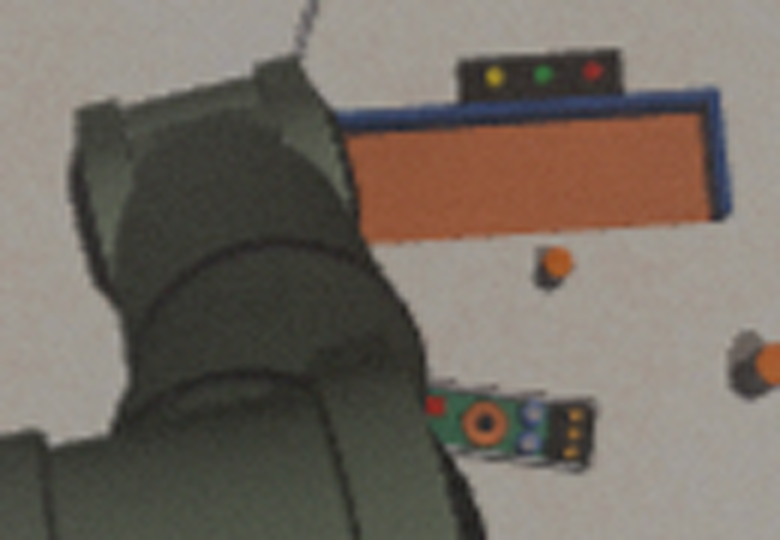

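The arm hides the plain end from above, but the terminal end, post and bay are clear and unmoved. I'll push the plain end towards the robot (tool +x).

```bash
python3 -m jog '[[[10,1,0,0,0,0,0],[10,1,0,0,0,0,0],[10,1,0,0,0,0,0],[10,1,0,0,0,0,0],[10,1,0,0,0,0,0]]]'
python3 -m jog '[[[10,1,0,0,0,0,0],[10,1,0,0,0,0,0],[10,1,0,0,0,0,0],[6,1,0,0,0,0,0],[0,0,0,0,0,0,0]]]'
cat >> h.py <<'E'
def pose(cams=("scene","top")):
    """supply centre & angle in bay frame"""
    for q in cams:
        p=bot.grab_frame(q); r={}
        for n in("supply","terminal_end","plain_end"):
            l=bot.spot_point(n,p)
            if l: r[n]=tobay(l[0]["xyz"]); print(q,n,np.round(r[n]),round(l[0]["conf"],2))
        if len(r)==3: d=r["plain_end"]-r["terminal_end"]; print(q,"theta",round(np.degrees(np.arctan2(-d[0],d[1])),1),"mean c",np.round((r["plain_end"]+r["terminal_end"]+r["supply"])/3),"len",np.linalg.norm(d).round())
    return p
E
python3 -c "
from h import *
go(.55,.06,.08);pose()"
```

```text
clock: 4.3
position: [0.5209, 0.0639, 0.0828]
tool_rot: [3.141, 0.002, -3.037]
force: [2.9, 0.7, 2.8]
grip_width: -0.0
finger_force: 1.5
clock: 4.8
position: [0.4839, 0.064, 0.0817]
tool_rot: [-3.141, -0.002, -3.037]
force: [-0.1, 0.0, 0.3]
grip_width: -0.0
finger_force: 0.0
now [0.484 0.064 0.082] rpy [-3.141e+00 -2.000e-03 -3.037e+00] t 4.8 | wz 0 shift [-65.3 -10.8   1.7]
scene supply [-206.   54.] 0.97
scene terminal_end [-176.  -63.] 0.75
top supply [-206.   52.] 0.79
top terminal_end [-175.  -63.] 0.78
top plain_end [ 16. 477.] 0.2
top theta -19.5 mean c [-122.  155.] len 573.0
```

```bash
python3 -m jog '[[[10,3,0,0,0,0,0],[10,3,0,0,0,0,0],[8,3,0,0,0,0,0],[5,2,0,0,0,0,0],[0,0,0,0,0,0,0]]]'
python3 -c "
from h import *
pose();go(.45,.06,.08)"
```

```text
clock: 5.7
position: [0.4502, 0.0719, 0.082]
tool_rot: [-3.142, -0.001, -3.037]
force: [-0.0, -0.1, -0.7]
grip_width: 0.0
finger_force: 0.0
scene supply [-217.   57.] 0.76
scene terminal_end [-169.  -52.] 0.95
scene plain_end [-259.  170.] 0.86
scene theta 22.1 mean c [-215.   58.] len 240.0
top supply [-213.   57.] 0.68
top terminal_end [-168.  -52.] 0.74
top plain_end [115.  77.] 0.71
top theta -65.4 mean c [-89.  27.] len 311.0
now [0.451 0.071 0.082] rpy [-3.142 -0.    -3.038] t 6.1 | wz 0 shift [  2.3 -11.2   1.8]
```

```bash
python3 -m jog '[[[-5,0,-40,0,0,0,0],[0,0,-25,0,0,-0.13,0],[0,0,0,0,0,-0.12,0.5],[0,0,0,0,0,-0.12,1],[0,0,0,0,0,0,1]]]'
python3 -c "
from h import *
print(bot.tip_reach);p=frombay((-258,40));go(*p,.08)"
```

```text
clock: 6.6
position: [0.4561, 0.0718, 0.1471]
tool_rot: [3.141, 0.0, -2.666]
force: [-0.3, -0.8, -0.0]
grip_width: 0.0431
finger_force: 0.0
0.0726
now [0.456 0.072 0.147] rpy [ 3.141  0.    -2.666] t 6.6 | wz 0 shift [  83.  -105.3   67.1]
```

```bash
python3 -m jog '[[[28,-35,0,0,0,0,1],[28,-35,0,0,0,0,1],[27,-35,0,0,0,0,1],[0,0,35,0,0,0,1],[0,0,33,0,0,0,1]]]'
python3 -c "
from h import *
p=frombay((-258,40));go(*p,.078);save(pose(('scene',)),'b.png',(130,130,330,280),3.8)"
```

```text
clock: 7.1
position: [0.4303, -0.0614, 0.0785]
tool_rot: [-3.14, 0.002, -2.676]
force: [1.2, 0.1, -0.7]
grip_width: 0.0853
finger_force: 0.0
now [ 0.43  -0.061  0.078] rpy [-3.140e+00  2.000e-03 -2.676e+00] t 7.1 | wz 0 shift [-1.   1.2  0.5]
scene terminal_end [-166.  -52.] 0.81
scene plain_end [-262.  169.] 0.84
```

View pics/b.png

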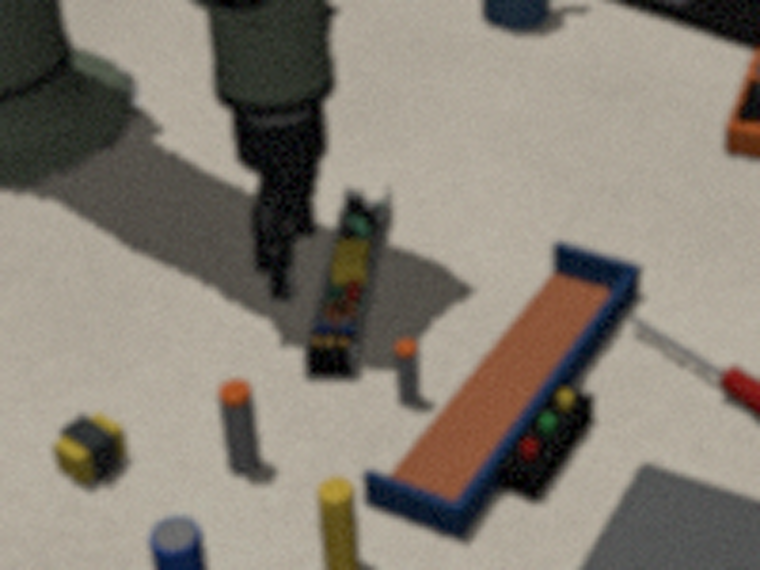

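The fingers stand open behind the supply's robot side (scene crop ~(275,280)). The terminal block at (330,355) is beside the post at (405,350) and clear of it. Next I'll push squarely towards the bay.

```bash
python3 -m jog '[[[-12,0,0,0,0,0,1],[-12,1,0,0,0,0,1],[-12,1,0,0,0,0,1],[-12,1,0,0,0,0,1],[-6,1,0,0,0,0,1]]]'
python3 -c "
from h import *
s=bot.observe();print(tobay(s['position']),s['tool_rot']);pose()"
```

```text
clock: 7.8
position: [0.4779, -0.0301, 0.0798]
tool_rot: [-3.141, 0.001, -2.667]
force: [-5.2, -3.7, 5.7]
grip_width: 0.085
finger_force: 3.1
[-208.53387426   65.81411994] [-3.14100385e+00  1.30972658e-03 -2.66713066e+00]
scene supply [-178.   76.] 0.9
scene terminal_end [-131.  -32.] 0.6
scene plain_end [-271. -214.] 0.72
scene theta 142.4 mean c [-193.  -57.] len 230.0
top plain_end [-224.  187.] 0.67
```

```bash
python3 -m jog '[[[-12,0,0,0,0,0,1],[-12,0,0,0,0,0,1],[-12,0,0,0,0,0,1],[-12,0,0,0,0,0,1],[-9,0,0,0,0,0,1]]]'
python3 -m jog '[[[0,0,0,0,0,0,1]]]'
python3 -c "
from h import *
s=bot.observe();print(tobay(s['position']),s['tool_rot']);pose()"
```

```text
clock: 8.7
position: [0.5282, -0.0043, 0.0788]
tool_rot: [3.142, 0.0, -2.667]
force: [-3.8, -1.8, -0.0]
grip_width: 0.0853
finger_force: 1.6
clock: 8.8
position: [0.5284, -0.0041, 0.0789]
tool_rot: [-3.141, 0.002, -2.666]
force: [-1.1, 0.1, -0.1]
grip_width: 0.0857
finger_force: 0.0
[-156.05933555   87.74612856] [-3.14148101e+00  1.54456190e-03 -2.66649676e+00]
scene supply [-127.   99.] 0.64
scene terminal_end [-80. -11.] 0.71
scene plain_end [-169.  212.] 0.57
scene theta 21.9 mean c [-126.  100.] len 240.0
top terminal_end [-363. -324.] 0.25
top plain_end [-172.  209.] 0.71
```

```bash
python3 -m jog '[[[-9,0,0,0,0,0,1],[0,0,0,0,0,0,1],[15,0,0,0,0,0,1],[15,0,-30,0,0,0,1],[0,0,-40,0,0,0,0.1]]]'
python3 -c "
from h import *
print(np.round(bot.observe()['qpos'],2));p=frombay((-177,247));go(*p,.147);go(*p,.147,-1.096);pose()"
```

```text
clock: 9.7
position: [0.5063, -0.0153, 0.1482]
tool_rot: [3.14, -0.004, -2.668]
force: [0.5, -0.3, 0.3]
grip_width: 0.0733
finger_force: 0.0
[ 0.03  0.58 -0.15  2.02  0.15  0.56  1.81]
now [ 0.506 -0.015  0.148] rpy [ 3.14  -0.004 -2.668] t 9.7 | wz 0 shift [-66.6 155.    1.2]
now [ 0.506 -0.015  0.148] rpy [ 3.14  -0.004 -2.668] t 9.7 | wz -1.572 shift [-155.   -66.7    1.2]
scene supply [-119.  101.] 0.84
scene terminal_end [-74.  -9.] 0.65
scene plain_end [-162.  215.] 0.89
scene theta 21.5 mean c [-119.  102.] len 241.0
top supply [-117.  100.] 0.57
top plain_end [-162.  216.] 0.6
```

```bash
python3 -m jog '[[[-17,39,0,0,0,0,0.1],[-17,39,0,0,0,0,0.1],[-17,39,0,0,0,0,0.1],[-16,38,0,0,0,0,0.1],[0,0,0,0,0,0.145,0.1]]]' >/dev/null
python3 -m jog '[[[0,0,0,0,0,0.145,0.1],[0,0,0,0,0,0.145,0.1],[0,0,0,0,0,0.145,0.1],[0,0,0,0,0,0.145,0.1],[0,0,0,0,0,0.145,0.1]]]' >/dev/null
python3 -m jog '[[[0,0,0,0,0,0.14,0.1],[0,0,0,0,0,0.14,0.1],[0,0,0,0,0,0.14,0.1],[0,0,0,0,0,0.14,0.1],[0,0,0,0,0,0.14,0.1]]]'
python3 -c "
from h import *
p=frombay((-177,247));go(*p,.08,2.03+0.02)"
```

```text
clock: 11.6
position: [0.497, 0.1539, 0.1481]
tool_rot: [-3.14, 0.0, 2.04]
force: [0.6, 0.0, -0.2]
grip_width: 0.0084
finger_force: 0.0
now [0.497 0.154 0.148] rpy [-3.14  0.    2.04] t 11.6 | wz -0.01 shift [ 0.3 -2.4 68.1]
```

```bash
python3 -m jog '[[[0,-2,34,0,0,0,0.1],[0,0,34,0,0,0,0.1],[-12,0,0,0,0,0,0.1],[-12,0,0,0,0,0,0.1],[-12,0,0,0,0,0,0.1]]]'
python3 -m jog '[[[-12,0,0,0,0,0,0.1],[-12,0,0,0,0,0,0.1],[-12,0,0,0,0,0,0.1],[-6,0,0,0,0,0,0.1],[0,0,0,0,0,0,0.1]]]'
python3 -c "
from h import *
s=bot.observe();print(tobay(s['position']),s['tool_rot']);save(pose(),'c.png',(225,140,355,230),6)"
```

```text
clock: 12.1
position: [0.5129, 0.1197, 0.0821]
tool_rot: [3.141, 0.0, 2.045]
force: [-1.8, 3.5, -2.0]
grip_width: 0.0085
finger_force: 1.9
clock: 12.6
position: [0.5319, 0.0823, 0.0816]
tool_rot: [3.14, 0.001, 2.044]
force: [-0.3, 0.4, 1.3]
grip_width: 0.0087
finger_force: 0.0
[-145.61263471  173.55626811] [3.14031644e+00 7.48630378e-04 2.04421027e+00]
scene supply [-101.   50.] 0.91
scene terminal_end [-50. -57.] 0.76
scene plain_end [-141.  164.] 0.95
scene theta 22.5 mean c [-97.  52.] len 240.0
top supply [-97.  50.] 0.74
```

View pics/c.png

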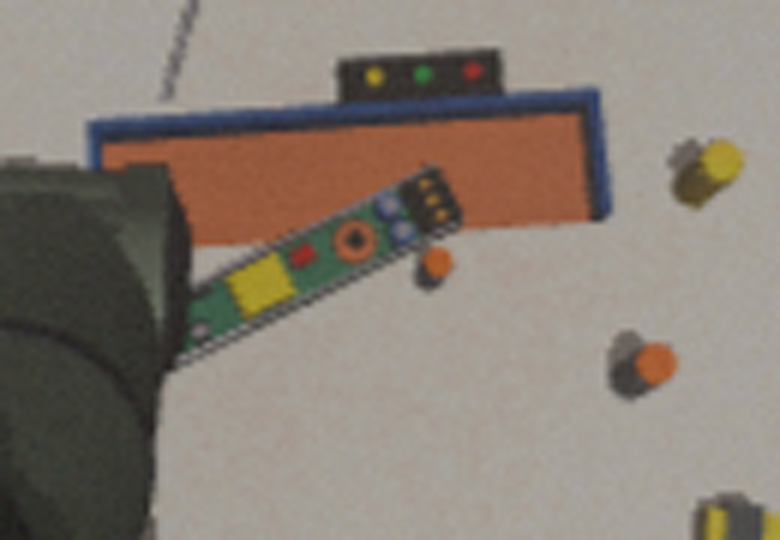

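The terminal block, at crop (435,200), is just slipping behind the post at (437,262), with clearance. The plain end is outside the bay. I'll keep pushing along the length.

```bash
python3 -m jog '[[[-10,0,0,0,0,0,0.1],[-12,0,0,0,0,0,0.1],[-12,0,0,0,0,0,0.1],[-12,0,0,0,0,0,0.1],[-12,0,0,0,0,0,0.1]]]'
python3 -m jog '[[[-5,0,0,0,0,0,0.1],[0,0,0,0,0,0,0.1]]]'
python3 -c "
from h import *
s=bot.observe();print(tobay(s['position']),s['tool_rot']);save(pose(),'d.png',(225,140,355,230),6)"
```

```text
clock: 13.5
position: [0.5581, 0.0306, 0.0808]
tool_rot: [-3.141, 0.0, 2.045]
force: [-0.3, 2.0, -1.2]
grip_width: 0.0086
finger_force: 1.1
clock: 13.7
position: [0.5603, 0.0264, 0.081]
tool_rot: [3.141, 0.001, 2.044]
force: [-0.4, 0.3, 0.4]
grip_width: 0.0086
finger_force: 0.0
[-121.79055067  115.55641716] [3.14131209e+00 5.78353005e-04 2.04433626e+00]
scene supply [-75.  -6.] 0.92
scene terminal_end [ -29. -119.] 0.7
scene plain_end [-119.  106.] 0.58
scene theta 21.9 mean c [-74.  -6.] len 242.0
top supply [-71.  -8.] 0.78
top terminal_end [ -24. -119.] 0.72
```

View pics/d.png

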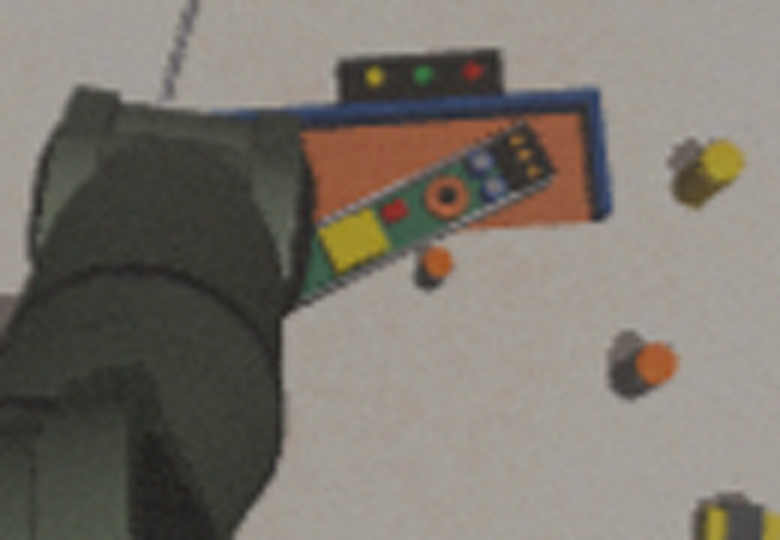

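Plain end still outside, at bay x ≈ -119. The terminal is fully behind the post, at crop (525,160), and 30 mm short of the side wall. Next I'll square the open gripper to the wall and push the plain end in.

```bash
python3 -m jog '[[[12,0,0,0,0,0,0.1],[10,0,-35,0,0,0,0.1],[0,0,-35,0,0,0,0.1],[0,0,0,0,0,-0.147,0.1],[0,0,0,0,0,-0.147,1]]]' >/dev/null
python3 -m jog '[[[0,0,0,0,0,-0.147,1],[0,0,0,0,0,-0.147,1],[0,0,0,0,0,-0.147,1],[0,0,0,0,0,-0.147,1],[0,0,0,0,0,-0.147,1]]]' >/dev/null
python3 -m jog '[[[0,0,0,0,0,-0.148,1]]]'
python3 -c "
from h import *
p=frombay((-160,42));go(*p,.08,np.pi+th)"
```

```text
clock: 15.2
position: [0.5494, 0.0481, 0.1509]
tool_rot: [3.141, -0.0, -3.054]
force: [0.8, -0.4, -0.2]
grip_width: 0.0852
finger_force: 0.0
now [0.549 0.048 0.151] rpy [ 3.141 -0.    -3.054] t 15.2 | wz 0.008 shift [ 29.  -96.   70.9]
```

```bash
python3 -m jog '[[[15,-48,0,0,0,0.004,1],[14,-48,0,0,0,0.004,1],[0,0,35,0,0,0,1],[0,0,35,0,0,0,1],[0,0,0,0,0,0,1]]]'
python3 -m jog '[[[-8,0,0,0,0,0,1],[-10,0,0,0,0,0,1],[-10,0,0,0,0,0,1],[-10,0,0,0,0,0,1],[-10,0,0,0,0,0,1]]]'
python3 -c "
from h import *
s=bot.observe();print(tobay(s['position']),s['tool_rot']);pose()"
```

```text
clock: 15.7
position: [0.5265, -0.0498, 0.0778]
tool_rot: [3.141, -0.006, -3.068]
force: [-0.3, -0.5, 0.3]
grip_width: 0.0856
finger_force: 0.0
clock: 16.2
position: [0.5776, -0.0468, 0.0816]
tool_rot: [3.142, 0.001, -3.068]
force: [-3.3, -0.2, 0.5]
grip_width: 0.0855
finger_force: 1.1
[-110.4312062    41.14637965] [ 3.14158824e+00  7.74700281e-04 -3.06823967e+00]
scene supply [-61. -12.] 0.8
scene terminal_end [ -35. -126.] 0.74
scene plain_end [-83. 112.] 0.89
scene theta 11.3 mean c [-60.  -9.] len 243.0
top terminal_end [ -34. -131.] 0.44
top plain_end [-80. 105.] 0.5
```

```bash
python3 -m jog '[[[-10,0,0,0,0,-0.004,1],[-10,0,0,0,0,-0.003,1],[-10,0,0,0,0,0,1],[-8,0,0,0,0,0,1],[-6,0,0,0,0,0,1]]]'
python3 -c "
from h import *
s=bot.observe();print(tobay(s['position']),s['tool_rot']);save(pose(),'e.png',(225,140,355,230),6)"
```

```text
clock: 17.1
position: [0.6207, -0.0437, 0.0807]
tool_rot: [-3.142, -0.001, -3.062]
force: [-6.7, 0.6, 5.5]
grip_width: 0.0851
finger_force: 3.2
[-67.20577902  40.79178855] [-3.14151525e+00 -9.57401705e-04 -3.06182185e+00]
scene supply [-39. -16.] 0.9
scene plain_end [-33. 106.] 0.92
top terminal_end [ -36. -138.] 0.57
```

View pics/e.png

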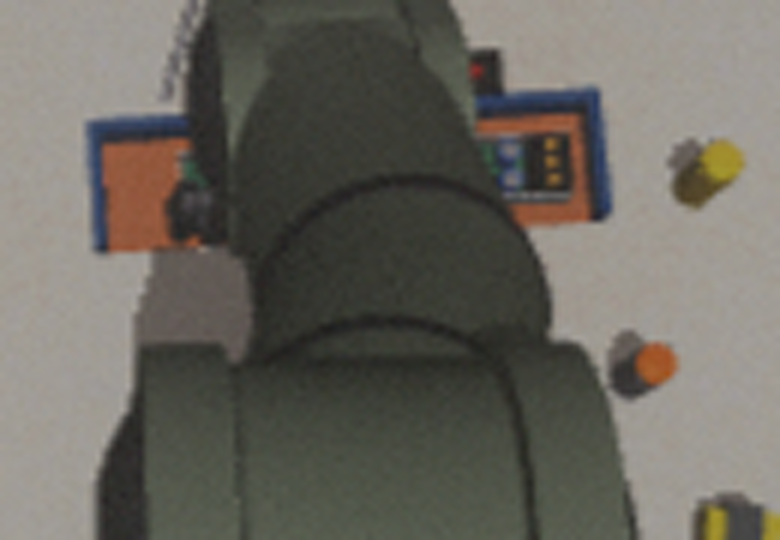

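The supply is inside and nearly parallel: terminal block at crop (550,165), plain end at (185,165). There are ~16 mm left to the wall, so I'll finish slowly.

```bash
python3 -m jog '[[[-5,0,0,0,0,0,1],[-4,0,0,0,0,0,1],[-2,0,0,0,0,0,1],[0,0,0,0,0,0,1]]]'
python3 -m jog '[[[-2,0,0,0,0,0,1],[-1,0,0,0,0,0,1]]]'
python3 -m jog '[[[-1,0,0,0,0,0,1],[-1,0,0,0,0,0,1]]]'
python3 -c "
from h import *
s=bot.observe();print(tobay(s['position']),s['tool_rot'],s['force'],s['moment'])"
```

```text
clock: 17.9
position: [0.6316, -0.0428, 0.0809]
tool_rot: [-3.142, 0.0, -3.061]
force: [-1.8, 0.1, 0.5]
grip_width: 0.0854
finger_force: 0.9
clock: 18.1
position: [0.634, -0.0428, 0.0808]
tool_rot: [-3.141, -0.001, -3.062]
force: [-7.3, -1.8, 3.7]
grip_width: 0.0851
finger_force: 3.5
clock: 18.3
position: [0.6357, -0.043, 0.0808]
tool_rot: [-3.141, -0.001, -3.062]
force: [-8.0, -3.4, 3.9]
grip_width: 0.0854
finger_force: 3.8
[-52.20705262  40.34245898] [-3.14105564e+00 -1.48349007e-03 -3.06206285e+00] [-7.95309341 -3.35431869  3.94167125] [-0.80851556  1.44065559 -0.38023905]
```

```bash
for i in 1; do python3 -m jog '[[[-1,0,0,0,0,0,1],[-1,0,0,0,0,0,1]]]'; done
python3 -m jog '[[[-1,0,0,0,0,0,1],[0,0,0,0,0,0,1]]]'
python3 -c "
from h import *
s=bot.observe();print(tobay(s['position']),s['moment']);pose()"
```

```text
clock: 18.5
position: [0.6368, -0.0431, 0.0807]
tool_rot: [-3.141, -0.004, -3.062]
force: [-19.5, -3.0, 15.1]
grip_width: 0.0858
finger_force: 9.6
clock: 18.7
position: [0.6369, -0.043, 0.0806]
tool_rot: [-3.141, -0.006, -3.062]
force: [-21.8, -2.9, 15.9]
grip_width: 0.0854
finger_force: 10.9
[-51.01813412  40.21611903] [-0.85242547  4.26340566 -0.16517806]
scene supply [-21. -17.] 0.57
scene terminal_end [ -21. -137.] 0.72
scene plain_end [-18. 105.] 0.88
scene theta -0.8 mean c [-20. -16.] len 242.0
top terminal_end [ -21. -138.] 0.73
top plain_end [-20. 105.] 0.66
```

The force rose to 22 N at the wall and the pose reads flush. I'll back off and check with a clear view.

```bash
python3 -m jog '[[[4,0,0,0,0,0,1],[20,0,0,0,0,0,1],[10,0,-40,0,0,0,1],[0,0,-40,0,0,0,1],[0,50,-20,0,0,0,1]]]' >/dev/null
python3 -m jog '[[[25,43,0,0,0,0,1],[25,43,0,0,0,0,1],[25,43,0,0,0,0,1],[10,43,0,0,0,0,1],[0,0,0,0,0,0,1]]]'
python3 - <<'E'
from h import *
t=pose();save(t,"f.png",(235,140,335,200),8)
hsv=cv2.cvtColor(t["img"],cv2.COLOR_RGB2HSV)
r=bot.trace("supply",t)[0]["region"];v,u=np.nonzero(r)
P=np.array([tobay(ray(t,a,b,.03)) for a,b in zip(u,v)]).astype(np.float32);R=cv2.minAreaRect(P);print(R)
for n in("post","transformer","capacitor","multimeter","probe","screwdriver","mug"):
    print(n,[np.round(d["xyz"],3).tolist() for d in bot.spot_point(n,t)[:3]])
E
```

```text
clock: 20.1
position: [0.5014, 0.1724, 0.1799]
tool_rot: [3.138, 0.001, -3.053]
force: [1.1, -1.3, 0.2]
grip_width: 0.0858
finger_force: 0.0
scene supply [-20. -19.] 0.75
scene terminal_end [ -22. -136.] 0.93
top supply [-19. -16.] 0.74
top terminal_end [ -21. -137.] 0.95
top plain_end [-94. -45.] 0.72
top theta 38.4 mean c [-45. -66.] len 117.0
((-22.09210205078125, -14.930221557617188), (49.03586196899414, 240.7233123779297), 0.8531228303909302)
post [[0.663, 0.021, 0.012], [0.65, -0.295, 0.001], [0.527, -0.252, 0.001]]
transformer [[0.438, -0.315, -0.002], [0.667, 0.395, -0.0]]
capacitor [[0.572, -0.369, -0.001]]
multimeter [[0.669, 0.393, 0.001]]
probe [[0.354, -0.432, 0.004], [0.665, 0.023, 0.014]]
screwdriver [[0.802, 0.009, -0.002]]
mug [[0.343, 0.449, 0.0]]
```

View pics/f.png

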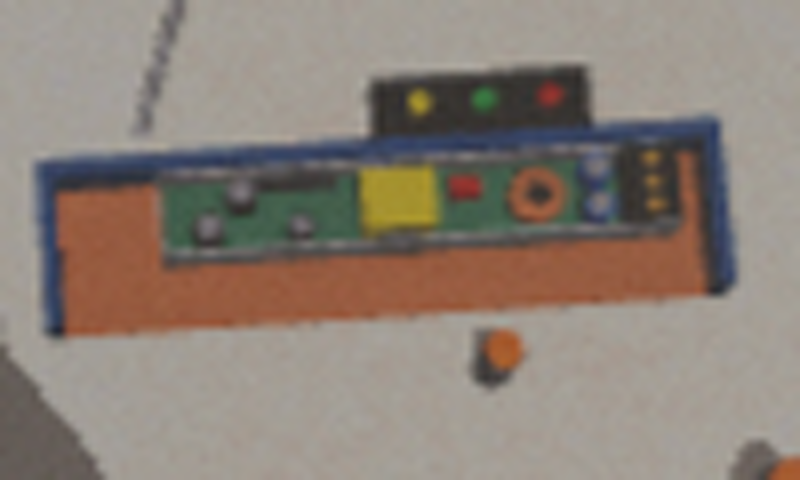

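The supply lies along the back wall, with its terminal block at crop (650,185), inside and behind the post at (503,350). The other items are unmoved. A sub-pixel check of the tilt will tell if the terminal end needs a nudge.

```bash
python3 - <<'E'
from h import *
t=bot.grab_frame("top");g=t["img"].astype(np.float32)
def prof(by,bx,z):
    uv=np.array([proj(t,np.r_[frombay((x,by)),z]) for x in bx],np.float32)
    return cv2.remap(g,uv[None,:,0].copy(),uv[None,:,1].copy(),cv2.INTER_LINEAR)[0]
bx=np.arange(-60,15,2.)
for a,b in((-128,-100),(-95,-70),(-65,-40),(-30,0),(5,35),(40,70),(70,95)):
    m=np.mean([prof(y,bx,.03) for y in np.arange(a,b,1.)],0)
    r=m[:,0]-m[:,2]   # copper = high red-blue
    f=bx<-25; half=(r[f][:6].max()+r[f].min())/2; k=np.nonzero(r[f]<half)[0][0]
    e=bx[k-1]+2*(r[k-1]-half)/(r[k-1]-r[k]); print(a,b,"front edge",round(float(e),1),"| r-b near wall",np.round(r[(bx>-12)]).astype(int))
# bay wall rear edge
E
```

```text
-128 -100 front edge -47.3 | r-b near wall [ 19  16   6  -1 -14 -26 -36 -36 -24  -8  10  17  17]
-95 -70 front edge -46.5 | r-b near wall [ -2  -3   0  -2  -9 -27 -39 -39 -31 -11   2   6   9]
-65 -40 front edge -47.2 | r-b near wall [  3   2   3   1 -12 -26 -34 -37 -28 -14  -1   6   6]
-30 0 front edge -47.3 | r-b near wall [ 84  66  34   9  -8 -26 -41 -40 -34 -15   3   6   8]
5 35 front edge -46.8 | r-b near wall [ 23  22  14   3  -8 -26 -36 -37 -27 -12   4  16  17]
40 70 front edge -46.4 | r-b near wall [  3   3   3   0 -12 -26 -37 -37 -27 -11   8  14  15]
70 95 front edge -46.2 | r-b near wall [ -5   0   4   2  -6 -24 -37 -37 -29 -15  -1  10  12]
```

The front edge is straight to within ~1 mm, with the terminal end maybe 0.5–1 mm off the wall. One gentle symmetric nudge should seat it.

```bash
python3 -c "
from h import *
p=frombay((-68,-26));go(*p,.15,np.pi+th)"
```

```text
now [0.503 0.166 0.179] rpy [-3.142 -0.    -3.061] t 20.95 | wz -0.0 shift [ -99.6 -285.3   29.5]
```

```bash
python3 -m jog '[[[-14,-41,0,0,0,0,1],[-14,-41,0,0,0,0,1],[-14,-41,0,0,0,0,1],[-14,-41,0,0,0,0,1],[-14,-41,0,0,0,0,1]]]'>/dev/null
python3 -m jog '[[[-15,-40,0,0,0,0,1],[-15,-40,0,0,0,0,1],[0,0,15,0,0,0,1],[0,0,0,0,0,0,1]]]'
python3 -c "
from h import *
p=frombay((-68,-26));go(*p,.081,np.pi+th)"
```

```text
clock: 21.85
position: [0.6249, -0.1109, 0.1627]
tool_rot: [3.141, -0.003, -3.063]
force: [-0.9, 0.6, 0.1]
grip_width: 0.0855
finger_force: 0.0
now [ 0.625 -0.111  0.163] rpy [ 3.141e+00 -3.000e-03 -3.063e+00] t 21.85 | wz -0.002 shift [-0.5  0.5 81.7]
```

```bash
python3 -m jog '[[[0,0,30,0,0,0,1],[0,0,30,0,0,0,1],[0,0,21,0,0,0,1],[0,0,0,0,0,0,1]]]'
python3 -m jog '[[[-5,0,0,0,0,0,1],[-5,0,0,0,0,0,1],[-4,0,0,0,0,0,1],[-2,0,0,0,0,0,1]]]'
python3 -m jog '[[[-1,0,0,0,0,0,1],[-1,0,0,0,0,0,1]]]'
python3 -c "
from h import *
print(tobay(bot.observe()['position']))"
```

```text
clock: 22.25
position: [0.6242, -0.1084, 0.0813]
tool_rot: [3.14, -0.004, -3.06]
force: [-0.7, -0.0, 0.8]
grip_width: 0.0853
finger_force: 0.0
clock: 22.65
position: [0.6418, -0.1087, 0.0843]
tool_rot: [-3.141, -0.0, -3.061]
force: [-10.5, -0.0, 7.8]
grip_width: 0.0853
finger_force: 5.2
clock: 22.85
position: [0.6421, -0.1088, 0.0839]
tool_rot: [3.142, -0.004, -3.062]
force: [-19.3, 1.5, 15.4]
grip_width: 0.0855
finger_force: 9.4
[-51.11016774 -25.83004798]
```

Both fingers meet firm resistance at the same depth, so it's seated. Now to retreat, check, and hand in.

```bash
python3 -m jog '[[[5,0,0,0,0,0,1],[12,0,0,0,0,0,1],[0,0,-45,0,0,0,1],[0,0,-45,0,0,0,1],[40,0,-20,0,0,0,1]]]' >/dev/null
python3 -m jog '[[[40,0,-20,0,0,0,1],[30,20,0,0,0,0,1],[0,0,0,0,0,0,1],[0,0,0,0,0,0,1],[0,0,0,0,0,0,1]]]'
python3 -c "
from h import *
pose();s=bot.observe();print(s['qd'].round(3) if hasattr(s['qd'],'round') else s['qd']);print(bot.job_done())"
```

```text
clock: 23.85
position: [0.5162, -0.099, 0.2137]
tool_rot: [-3.141, 0.001, -3.061]
force: [-0.2, -0.1, -0.8]
grip_width: 0.0856
finger_force: 0.0
scene supply [-23. -20.] 0.7
scene terminal_end [ -23. -138.] 0.93
scene plain_end [-20. 101.] 0.79
scene theta -0.8 mean c [-22. -19.] len 240.0
top supply [-20. -15.] 0.82
top terminal_end [ -20. -137.] 0.7
top plain_end [-18. 103.] 0.57
top theta -0.3 mean c [-19. -16.] len 239.0
[ 0.    -0.006  0.001  0.001  0.001 -0.001 -0.   ]
the job is handed in; nothing more can be done
None
```

The supply is in the bay and handed in at about 24 s: terminal end first behind the orange-capped post, then the plain end, with its long side against the back wall to within about 1 mm by camera; the other loose items stayed where they were.

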